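# Pick the heaviest ballast tin for the setup rail

## Robot

A 7-joint arm with a two-finger parallel gripper is mounted at the origin on the work surface. World frame = base frame: x ahead of the robot, y to its left, z up, the work surface at z = 0. Lengths are in mm, angles in rad, forces in N, time in s.
With the tool pointing down it reaches from about 400 to 875 mm from the base axis. Payload 4.4 kg.
Tool frame: the origin (TCP) lies midway between the tips of the shut fingers; the grasp point (between the pads) lies 19 mm behind it; z points along the fingers, y is the direction in which the jaws open and shut (so a half turn about z gives the same grasp; the last joint's range is limited). The gripper opens to 85 mm and grips with 20 to 120 N. Pads are 22 mm wide; open, the fingers measure 114 mm over their backs; the gripper's body (76 mm by 85 mm) begins 54 mm behind the grasp point. The pads swing forward as they close: fully open they stand 13 mm farther back than shut.
Start: joints at [1.057, 0.628, 0.038, 1.517, -0.027, 0.996, -0.02], TCP at [281.468, -585.913, 231.313] pointing down, gripper open.
Joint ranges: [-3.06, 3.06], [-0.37, 2.12], [-1.25, 1.32], [0.18, 2.47], [-1.1, 4.24], [0.23, 1.98], [-2.94, 2.94]. Speed limits (rad/s): [2.57, 2.57, 3.14, 3.14, 3.14, 3.14, 3.14].

## Interface

Orientations are given as [roll, pitch, yaw] about the fixed x, y, z axes, in that order (R = Rz(yaw) Ry(pitch) Rx(roll)).
In Python, from cell import * gives the robot as it stands. The module is installed in compiled form; this text tells all that it offers.
- The arm moves only by the tool move_arm, never from a script. Its argument "series" is a list of rows, each a list of 2 entries, a list of its own where there are three numbers: the shift along the tool's x, y, z in m, then the turn about the tool's z in rad. In form: [[[x, y, z], yaw], ...]. A call has 1 to 5 rows; each row is the pose to reach, as a shift and turn from the pose measured when the call began, along the tool's axes at that moment; what a row does not reach only later rows make up. A row lasts 1/8 s, in which the tool goes at most 62.5 mm and 10.7 degrees, less where a joint would pass 70% of its speed; a pose out of reach is approached as far as the arm can. A call with a gripper value outside its range is refused whole. "claw" is the opening, from 0 (shut) to 1 (fully open), set as the call begins (left out, the last holds). The fingers move at their own pace and stop on an object; the grip force is fixed at half the most. Time passes only in rows, so rows that repeat a pose let the fingers close. It gives the time, the measured TCP pose, the force and the opening at its end, in the units of the state.
- read_state(): the state, without advancing time (a new reading comes with each control period).
- get_image(name): name is "side" or "top"; returns the picture (400x640x3 uint8, blue, green, red); there is no depth.
- camera_model(name): a dict with "fov_y" (degrees; the focal length in pixels is half the picture's height over the tangent of half this angle, whatever the lens; pixels are square), "cx", "cy" (the principal point, pixels), "k1" (the pictures are not rectified: a ray, as slopes to the right and down, at radius r is drawn at 1 + k1 r^2 times it, then the intrinsics apply), "pose" (4x4, takes a point from camera to world coordinates). Camera axes: x right, y down, z forward; pixel columns grow to the right and rows downward; lengths in mm; the calibration is good to about 2 mm. A picture is of the moment at which its call begins. camera_model takes no time and is no camera call.
- finish_job(): hands the job in, once; it reports no verdict.
The state is a dict: "clock": time; "qpos": joint angles; "qd": joint speeds; "tau": joint torques, N m; "eef_pos": TCP position; "tool_rot": TCP orientation; "force": force on the tool from outside, world axes, zero at the start; "torque": the same for the moment, N m; "width": finger opening in mm.
Only numpy, scipy, OpenCV 4.12 (cv2) and the standard library are available. Lean on these libraries where they do the work, as an engineer would, in place of code of your own. Each camera call takes 0.05 s, during which the arm holds its last target. There are 200 camera calls.

## Task

Slide the black tin cradle along its rail until its white line meets the tip of the red pointer. Then lift the three look-alike yellow-lidded ballast tins one after another to feel which is the heaviest, standing the lighter ones upright on the table again, and finish while still holding the heaviest in the gripper, upright and still, straight above the cradle and at least 12 cm up from the table. Leave the cradle at the pointer, do not tip any tin over, and do not disturb the vise, wheel, driver or gauge.

Things in the scene. Friction and masses are not known exactly. Their poses are not given: they have to be found in the camera images.
- rail: dark steel ballast rail 50 mm wide, 260 mm long, 20 mm high, fixed to the table, with grey end blocks 60 x 12 x 26 mm at both ends; origin at the centre of its underside, y along its length, x across it, z up.
- cradle: black tin cradle sliding along the rail's y: round open cup, 72 mm outer diameter, 14 mm high, upright tab on its -x side. Origin: centre of the cup's underside, on the rail top (z 20 mm); axes as the rail's. Travels from -60 to +60 mm of the rail's middle, starts near the -y end, slides at 1.5 N plus light damping, stays where left. A white line across cup and tab marks its local y = 0.
- cradle_tab (a point): grip point on the cradle's upright tab, at (-52, 0, 36) mm in the cradle's frame, 56 mm above the table. The tab is 14 mm thick along the rail, 36 mm wide across it, and its top is 65 mm above the table; its sides are free for fingers closing along the rail.
- pointer: red pointer fixed on the far (+x) side of the rail, showing where the cradle's white line must come. Origin on the rail's centre line, 20 mm above the table: the cradle is set when both origins agree along the rail's y; axes as the rail's. Its 22 mm square block, 34 mm high, is centred at x = +62 mm, its tip at +40 mm. The cradle slides past it.
- tin_a: one of three identical closed round tins, standing on the table: green body 54 mm diameter, yellow lid 56 mm diameter (top 16 mm), 62 mm tall; origin at the centre of its underside, z up its axis. They differ only in mass, unseen: each under 0.8 kg, the heaviest at least 120 g above either other; name and place do not tell which it is. Contents fixed and centred.
- tin_b: one of three identical closed round tins, standing on the table: green body 54 mm diameter, yellow lid 56 mm diameter (top 16 mm), 62 mm tall; origin at the centre of its underside, z up its axis. They differ only in mass, unseen: each under 0.8 kg, the heaviest at least 120 g above either other; name and place do not tell which it is. Contents fixed and centred.
- tin_c: one of three identical closed round tins, standing on the table: green body 54 mm diameter, yellow lid 56 mm diameter (top 16 mm), 62 mm tall; origin at the centre of its underside, z up its axis. They differ only in mass, unseen: each under 0.8 kg, the heaviest at least 120 g above either other; name and place do not tell which it is. Contents fixed and centred.
- vise: bystander: grey bench vise, fixed, with a blue shock tower upright in its jaws; 90 x 75 mm foot, 155 mm high with the tower, the tower 100 mm wide along the vise's y; its screw and steel cross handle stick out to 95 mm in its -x. Origin at the centre of its underside.
- wheel: bystander: loose black ribbed rubber wheel lying flat, 64 mm diameter, 28 mm high; origin at the centre of its underside.
- driver: bystander: loose hex driver lying flat along its x, red handle from -93 to -8 mm of its origin (20 mm square), thin steel shaft on to +92 mm.
- gauge: bystander: loose squat orange stepped ride height gauge, 50 x 70 mm, 16 to 36 mm high; origin at the centre of its underside.
There are look-alikes about, which are no part of the job. What is shaped like the tin_b but blue is not meant.

How it is judged (in metres and radians):
On the way, in this order (a step that is already met when the one before it is completed fails the run):
1. the cradle's white line is slid to the pointer, within 7 mm, and stays there (y of cradle in the frame of pointer between -0.007 and 0.007 m), for 0.4 s.
2. a lighter tin is lifted clear of the table by the gripper (((height (world z) of tin_a above 0.01 m and contact force between the fingers and tin_a above 0.5 N) or (height (world z) of tin_c above 0.01 m and contact force between the fingers and tin_c above 0.5 N))), for 0.1 s.
3. both lighter tins stand upright on the table (height (world z) of tin_a between -0.006 and 0.004 m and angle between each of tin_a, tin_c's own z axis and vertical below 0.15 rad and height (world z) of tin_c between -0.006 and 0.004 m), for 0.1 s.
4. a lighter tin is lifted clear again (the other one, if every tin is hefted once) (((height (world z) of tin_a above 0.01 m and contact force between the fingers and tin_a above 0.5 N) or (height (world z) of tin_c above 0.01 m and contact force between the fingers and tin_c above 0.5 N))), for 0.1 s.
5. both lighter tins stand upright on the table (all of step 3), for 0.1 s.
6. the heaviest tin is lifted by the gripper (height (world z) of tin_b above 0.01 m and contact force between the fingers and tin_b above 0.5 N), for 0.1 s.
At the end, for the whole second after the job is handed in: Fingers alone hold the heaviest tin, upright within 0.2 rad, still, its underside 110 mm or more above the table, its axis within 35 mm of the cradle centre (plan view); cradle line within 7 mm of the pointer along the rail; the lighter tins stand upright, at rest, on the table (all of step 1 and all of step 5 and height (world z) of tin_b above 0.11 m and horizontal distance between tin_b and cradle below 0.035 m and angle between tin_b's own z axis and vertical below 0.2 rad and linear speed of each of tin_b, tin_a, tin_c below 0.03 m/s and angular speed of tin_b below 0.3 rad/s and contact force between the fingers and tin_b above 1 N and contact force between tin_b and cradle below 0.1 N and contact force between tin_b and rail below 0.1 N and contact force between tin_b and tin_a below 0.1 N and contact force between tin_b and tin_c below 0.1 N and contact force between tin_b and vise below 0.1 N); the arm keeps its last pose, push and grip.
It fails at once if a tin is tipped over (more than 0.8 rad) (angle between any of tin_a, tin_b, tin_c's own z axis and vertical above 0.8 rad).
It fails at once if the wheel, driver or gauge is moved more than 25 mm (distance of any of wheel, driver, gauge from where it was at the start of the episode above 0.025 m).
It fails at once if the vise is struck (more than 5 N) (contact force between any of the arm, the fingers and vise above 5 N).
It also fails if it takes over 72 s, if anything falls off the work surface, if the arm or the gripper's body presses on something with over 40 N, if the wrist force passes 120 N, or if a joint passes its speed limit or range.

## Working session

There is one attempt and no reset: what is moved stays moved. The work goes in short steps, Python scripts to look and compute and a tool call to move; the robot and the scene stay as the last step left them, time stands still between calls to the robot, and variables do not carry over. Pictures are saved under pics/ and viewed, about 8 in all and at most 12, crops included, and the job is handed in when it is done.

Besides the shell and the picture viewer there is one more tool, called after "Request:" in YAML: its name, and indented under it one key for each argument. move_arm: Moves the arm, as the interface text tells. Its arguments: {"type":"object","properties":{"series":{"type":"array"},"claw":{"type":"number"}},"required":["series"]}

```bash
mkdir -p pics; cat > h.py <<'E'
from cell import *
import numpy as np, cv2
def ray(n,u,v):
    m=camera_model(n); f=200/np.tan(np.radians(m["fov_y"])/2)
    d=np.array([(u-m["cx"])/f,(v-m["cy"])/f]); s=d.copy()
    for _ in range(30): s=d/(1+m["k1"]*(s@s))
    P=np.array(m["pose"]); return P[:3,3],P[:3,:3]@np.array([s[0],s[1],1.])
def onz(n,u,v,z):
    o,d=ray(n,u,v); return (o+d*(z-o[2])/d[2]).round(1)
def proj(n,p):
    m=camera_model(n); f=200/np.tan(np.radians(m["fov_y"])/2); P=np.array(m["pose"])
    c=P[:3,:3].T@(np.array(p,float)-P[:3,3]); s=c[:2]/c[2]; s=s*(1+m["k1"]*(s@s))
    return (s*f+[m["cx"],m["cy"]]).round(1)
E
python3 - <<'E'
from h import *
a=get_image("top");b=get_image("side")
cv2.imwrite("pics/top0.png",a);cv2.imwrite("pics/side0.png",b)
print(read_state())
for n in("top","side"):print(camera_model(n))
E
```

```text
{'clock': 0.1, 'qpos': array([ 1.05720263,  0.62920192,  0.03847682,  1.5182515 , -0.02701998,
        0.99629819, -0.01999777]), 'qd': array([ 0.00131764, -0.00238615,  0.00208206, -0.00341591,  0.00033995,
       -0.00239673, -0.00047559]), 'tau': array([ 3.50118666e-03, -5.64523530e+01,  1.23006832e+00, -1.93974370e+01,
        1.10545228e-02,  5.34548803e-03, -7.76946166e-06]), 'eef_pos': array([ 281.21630661, -585.41389252,  230.52041636]), 'tool_rot': array([-3.13995247e+00,  1.53425133e-05,  4.47759503e-01]), 'force': array([ 0.44704465,  0.14971958, -0.42275217]), 'torque': array([-0.04151926, -0.0149428 ,  0.00646623]), 'width': 85.63445305343264}
{'fov_y': 44.883310830944254, 'cx': 311.6137611568785, 'cy': 195.05360800894493, 'k1': 0.009980637625242336, 'pose': array([[ 2.97656389e-02, -9.91688822e-01,  1.25169032e-01,
         4.39880106e+02],
       [-9.99553345e-01, -2.98654672e-02,  1.07929165e-03,
         8.18655735e+01],
       [ 2.66791016e-03, -1.25145251e-01, -9.92134844e-01,
         1.20573011e+03],
       [ 0.00000000e+00,  0.00000000e+00,  0.00000000e+00,
         1.00000000e+00]])}
{'fov_y': 51.529602436757045, 'cx': 325.3339253660347, 'cy': 200.29710923109033, 'k1': 0.012679382970127736, 'pose': array([[ 9.32911532e-01, -2.76533784e-01,  2.30662393e-01,
         3.76951478e+02],
       [-3.60027243e-01, -7.02883872e-01,  6.13461202e-01,
        -4.93058898e+02],
       [-7.51387160e-03, -6.55349775e-01, -7.55288166e-01,
         7.71507806e+02],
       [ 0.00000000e+00,  0.00000000e+00,  0.00000000e+00,
         1.00000000e+00]])}
```

View pics/top0.png

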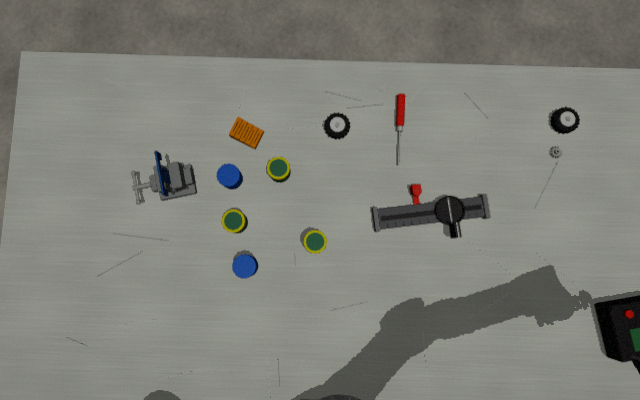

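View pics/side0.png

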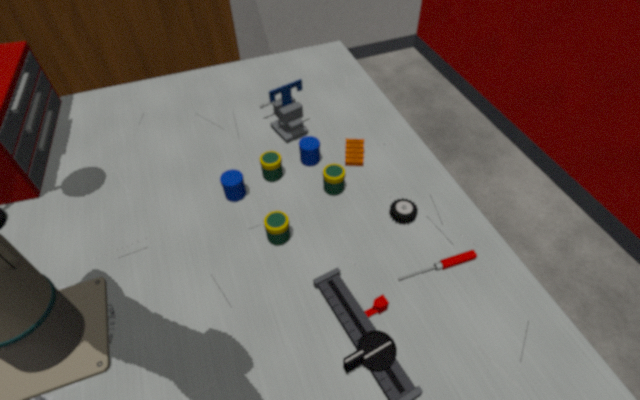

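Top view: the yellow-lidded tins are at (279,169), (234,221) and (315,241). The look-alikes to avoid are the blue tins at (229,176) and (245,266). The cradle is at (449,209) with its tab at (455,229), and the pointer is at (416,190). There is a spare wheel at (565,120). I'll measure these and check one crop.

```bash
python3 - <<'E'
from h import *
def blobs(im,lo,hi,amin,hull=True):
    m=cv2.inRange(cv2.cvtColor(im,cv2.COLOR_BGR2HSV),lo,hi)
    cs,_=cv2.findContours(m,cv2.RETR_EXTERNAL,cv2.CHAIN_APPROX_NONE)
    return [c for c in cs if cv2.contourArea(c)>amin]
T=cv2.imread("pics/top0.png");S=cv2.imread("pics/side0.png")
for n,im in(("top",T),("side",S)):
    for c in blobs(im,(22,120,80),(38,255,255),60):
        (u,v),(w,h),_=cv2.fitEllipse(c); print(n,"lid",round(u,1),round(v,1),round(w),round(h),onz(n,u,v,58 if n=="side" else 60))
    for c in blobs(im,(0,150,70),(6,255,255),30):
        x,y,w,h=cv2.boundingRect(c); print(n,"red",x,y,w,h, "topmost-ext", c[c[:,0,1].argmax(),0],c[c[:,0,0].argmin(),0])
# rail end corners guess
for p in((376,218),(485,206)): print("railend z26",onz("top",*p,26))
print("cup",onz("top",449.5,209,34),"tab",onz("top",456,229,65), onz("side",354,359,65),onz("side",377,351,34))
c=cv2.resize(T[170:255,360:500],None,fx=5,fy=5,interpolation=cv2.INTER_CUBIC);cv2.imwrite("pics/c1.png",c)
E
```

```text
top lid 314.6 241.2 23 23 [475.1  72.9  60. ]
top lid 233.0 220.5 22 23 [518.2 267.3  60. ]
top lid 277.9 167.8 22 22 [648.  165.9  60. ]
top red 625 310 9 8 topmost-ext [628 317] [625 312]
top red 412 184 9 21 topmost-ext [414 204] [412 185]
top red 397 94 8 32 topmost-ext [397 125] [397 102]
side lid 276.0 221.6 22 24 [472.3  68.4  58. ]
side lid 333.6 172.8 18 22 [645.  161.2  58. ]
side lid 270.0 159.6 17 21 [514.9 262.5  58. ]
side red 365 295 23 22 topmost-ext [368 316] [365 311]
side red 441 251 35 18 topmost-ext [443 268] [441 261]
side red 10 175 27 27 topmost-ext [ 11 201] [ 10 193]
side red 0 41 27 65 topmost-ext [  0 105] [ 0 44]
side red 417 0 223 237 topmost-ext [638 236] [417  31]
railend z26 [537.  -75.7  26. ]
railend z26 [ 574.5 -341.9   26. ]
cup [ 563.7 -252.8   34. ] tab [ 513.5 -258.9   65. ] [ 509.9 -268.5   65. ] [ 559.7 -260.5   34. ]
```

View pics/c1.png

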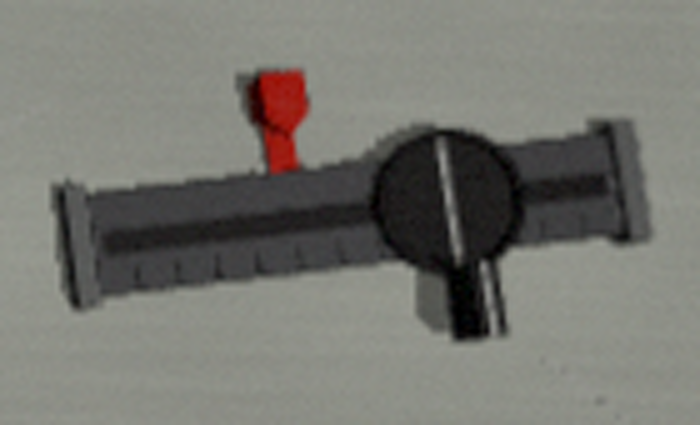

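The crop shows the cradle's white line from px (447.6,197) to (452.2,223), the tab-top line near (458.8,229.6), and the pointer tip near (416.6,203.6). The rail ends are at (376.6,219) and (486,206). Next I'll work out the travel and the tool targets.

```bash
python3 - <<'E'
from h import *
def tri(a,b):
    o1,d1=ray("top",*a);o2,d2=ray("side",*b)
    t=np.linalg.lstsq(np.c_[d1,-d2],o2-o1,rcond=None)[0];return ((o1+d1*t[0]+o2+d2*t[1])/2).round(1),np.linalg.norm(o1+d1*t[0]-o2-d2*t[1]).round(1)
print("tip tri",tri((416.6,203.6),(366,315)))
e1=onz("top",376.6,219,26);e2=onz("top",486,206,26);r=(e1-e2)[:2];print("len",np.hypot(*r),"yaw",np.arctan2(-r[0],r[1]))
y=r/np.hypot(*r);x=np.array([y[1],-y[0]]);c=(e1+e2)[:2]/2
L=lambda p:(np.array([(p[:2]-c)@x,(p[:2]-c)@y]).round(1))
print("c",c)
for z in(26,34,45):print("tip",z,L(onz("top",416.6,203.6,z)),L(onz("top",416.6,188,z)))
print("line far",L(onz("top",447.6,197,34)),"near",L(onz("top",452.2,223,34)),"tab",L(onz("top",458.8,229.6,65)))
print("side cup line", L(onz("side",361,358,34)),L(onz("side",393,344,34)),"tip",L(onz("side",366,315,34)),L(onz("side",366,315,26)))
S=cv2.imread("pics/side0.png");T=cv2.imread("pics/top0.png")
c1=cv2.resize(S[265:400,300:440],None,fx=5,fy=4.4,interpolation=cv2.INTER_CUBIC);cv2.imwrite("pics/c2.png",c1)
E
```

```text
tip tri (array([ 577.8, -179.2,    5.1]), np.float64(0.1))
len 270.1774231870606 yaw 0.1485971218491992
c [ 554.6 -210.7]
tip 26 [25.9 32.6] [64.1 27. ]
tip 34 [25.2 34.5] [63.2 28.9]
tip 45 [24.3 37. ] [61.9 31.5]
line far [ 32.3 -42.9] near [-31.7 -44.2] tab [-49.9 -47.9]
side cup line [-33.8 -46.3] [ 30.  -53.8] tip [18.4 17.2] [21. 20.]
```

View pics/c2.png

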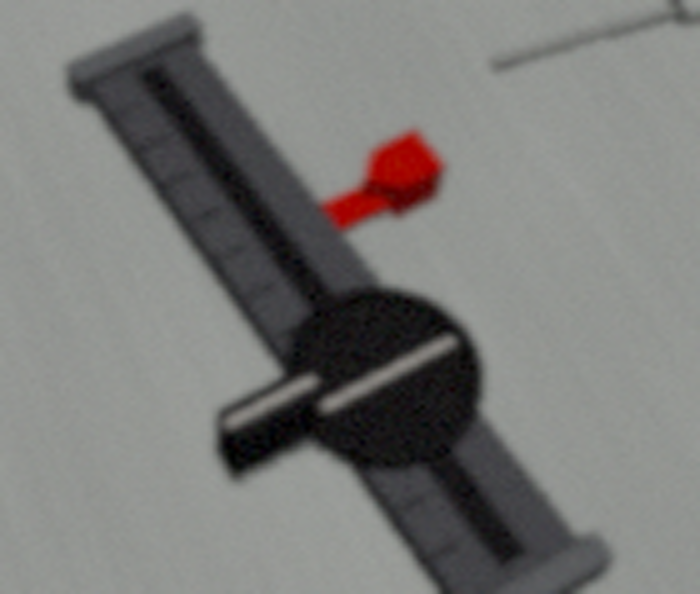

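```bash
python3 - <<'E'
from h import *
def tri(a,b):
    o1,d1=ray("top",*a);o2,d2=ray("side",*b)
    t=np.linalg.lstsq(np.c_[d1,-d2],o2-o1,rcond=None)[0];return ((o1+d1*t[0]+o2+d2*t[1])/2),np.linalg.norm(o1+d1*t[0]-o2-d2*t[1]).round(1)
e1=onz("top",376.6,219,26);e2=onz("top",486,206,26);r=(e1-e2)[:2]
y=r/np.hypot(*r);x=np.array([y[1],-y[0]]);c=(e1+e2)[:2]/2
L=lambda p:(np.array([(p[:2]-c)@x,(p[:2]-c)@y]).round(1))
w=lambda u,v:(300+u/5,265+v/4.4)
p,e=tri((418,196.4),w(367,180));print("tip",p.round(1),e,L(p))
print("tip z34",L(onz("top",418,196.4,34)),L(onz("side",*w(367,180),34)))
p,e=tri((416.6,203.6),w(335,220));print("bar foot",p.round(1),e,L(p))
for n,q,z in(("line near",w(322,407),34),("far",w(455,342),34),("tab near",w(228,425),65),("tab far",w(312,381),65)):P=onz("side",*q,z);print(n,P,L(P))
for k in(-52,):
  for yy in(-44,28): print("tabpt",(c+x*k+y*yy).round(1),"cup",(c+y*yy).round(1))
# tool yaw needed vs current
print("end blocks side",L(onz("side",*w(140,50),26)))
E
```

```text
tip [ 592.8 -177.3   29.4] 0.1 [42.7 27.4]
tip z34 [42.3 28.6] [41.1 25.7]
bar foot [ 578.8 -179.5    4.6] 2.0 [28.5 27.2]
line near [ 533.9 -262.8   34. ] [-28.2 -48.5]
far [ 589.9 -256.1   34. ] [ 28.2 -50.1]
tab near [ 495.  -267.3   65. ] [-67.3 -47.2]
tab far [ 528.3 -262.2   65. ] [-33.6 -47. ]
tabpt [ 509.7 -261.9] cup [ 561.1 -254.2]
tabpt [ 499.  -190.7] cup [ 550.5 -183. ]
end blocks side [-1.000e-01  1.296e+02]
```

Request:
move_arm:
  series:
    - [[0.346, -0.191, 0.06], 0.3]
    - [[0.346, -0.191, 0.06], 0.3]
    - [[0.346, -0.191, 0.06], 0.3]
    - [[0.346, -0.191, 0.06], 0.3]
    - [[0.346, -0.191, 0.06], 0.3]
  claw: 1

```text
clock: 0.72
eef_pos: [461.1, -332.2, 183.6]
tool_rot: [-3.14, 0.001, 0.148]
force: [-0.2, -0.1, 0.2]
width: 85.4
```

```bash
cat > to.py <<'E'
from h import *
import sys
from scipy.spatial.transform import Rotation as R
s=read_state();a=list(map(float,sys.argv[1:]))
M=R.from_euler('xyz',s["tool_rot"]).as_matrix();d=M.T@(np.array(a[:3])-s["eef_pos"])
print("t",round(s["clock"],2),"pos",s["eef_pos"].round(1),"rot",s["tool_rot"].round(3),"w",round(s["width"],1),"F",s["force"].round(2))
print("shift m",(d/1000).round(4),"turn", round((s["tool_rot"][2]-a[3]+np.pi)%(2*np.pi)-np.pi,3) if len(a)>3 else "")
E
python3 to.py 510 -264 120 0.147
```

```text
t 0.72 pos [ 461.1 -332.2  183.6] rot [-3.14e+00  1.00e-03  1.48e-01] w 85.4 F [-0.15 -0.07  0.24]
shift m [ 0.0585 -0.0601  0.0636] turn 0.001
```

Request:
move_arm:
  series:
    - [[0.0585, -0.06, 0.064], 0]
    - [[0.0585, -0.06, 0.064], 0]
    - [[0.0585, -0.06, 0.064], 0]
    - [[0.0585, -0.06, 0.064], 0]

```text
clock: 1.23
eef_pos: [509.6, -264.9, 119.6]
tool_rot: [-3.14, 0.001, 0.147]
force: [0.3, -0.2, 0.6]
width: 85.2
```

```bash
python3 to.py 510 -264 37 0.147; python3 - <<'E'
from h import *
a=get_image("top")[165:265,400:520];b=get_image("side")[300:400,290:410]
cv2.imwrite("pics/g1.png",np.hstack([cv2.resize(a,(400,333)),cv2.resize(b,(400,333))]))
E
```

```text
t 1.23 pos [ 509.6 -264.9  119.6] rot [-3.14e+00  1.00e-03  1.47e-01] w 85.2 F [ 0.28 -0.24  0.61]
shift m [ 0.0006 -0.0007  0.0826] turn 0.0
```

View pics/g1.png

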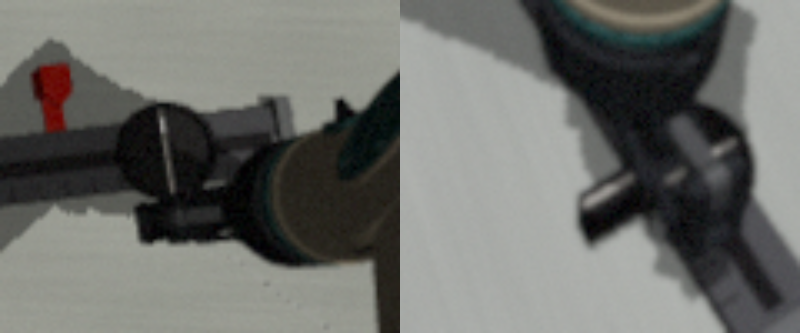

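The gripper straddles the tab, with the tab near px (180,222) of the left panel. Descend and close.

Request:
move_arm:
  series:
    - [[0, 0, 0.04], 0]
    - [[0, 0, 0.083], 0]
    - [[0, 0, 0.083], 0]
    - [[0, 0, 0.083], 0]

```text
clock: 1.82
eef_pos: [510.0, -267.3, 38.8]
tool_rot: [3.14, -0.001, 0.144]
force: [1.0, -0.5, 0.8]
width: 85.4
```

Request:
move_arm:
  series:
    - [[0, 0, 0], 0]
    - [[0, 0, 0], 0]
    - [[0, 0, 0], 0]
    - [[0, 0, 0], 0]
    - [[0, 0, 0], 0]
  claw: 0

```text
clock: 2.45
eef_pos: [510.1, -267.0, 39.2]
tool_rot: [3.141, -0.001, 0.144]
force: [-1.2, 0.7, 5.4]
width: 13.2
```

Request:
move_arm:
  series:
    - [[0, -0.015, 0], 0]
    - [[0, -0.03, 0], 0]
    - [[0, -0.045, 0], 0]
    - [[0, -0.06, 0], 0]
    - [[0, -0.073, 0], 0]

```text
clock: 3.08
eef_pos: [499.2, -193.5, 39.3]
tool_rot: [3.141, -0.001, 0.145]
force: [-0.3, -1.7, 3.0]
width: 13.0
```

Request:
move_arm:
  series:
    - [[0, 0, 0], 0]
    - [[0, 0, 0], 0]

```text
clock: 3.32
eef_pos: [499.0, -192.1, 39.3]
tool_rot: [-3.141, -0.0, 0.146]
force: [-2.1, 1.2, 4.4]
width: 13.1
```

```bash
python3 - <<'E'
from h import *
T=get_image("top");S=get_image("side");cv2.imwrite("pics/t2.png",T);cv2.imwrite("pics/s2.png",S)
a=T[175:235,390:450];b=S[275:355,310:390]
cv2.imwrite("pics/g2.png",np.hstack([cv2.resize(a,(400,400),interpolation=2),cv2.resize(b,(400,400),interpolation=2)]))
E
```

```text
(no output)
```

View pics/g2.png

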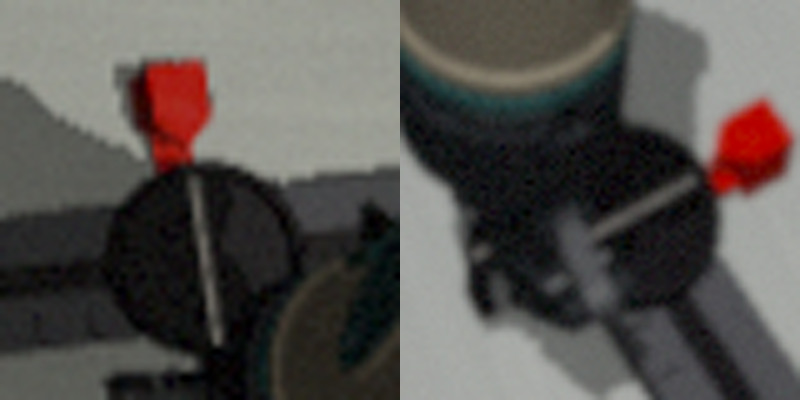

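The line meets the tip in both views: in the left panel the line points to (189,148), which is the tip, and in the right panel it points to (718,164). Release and go up.

Request:
move_arm:
  series:
    - [[0, 0, 0], 0]
    - [[0, 0, 0], 0]
    - [[0, 0, 0], 0]
    - [[0, 0, 0], 0]
    - [[0, 0, 0], 0]
  claw: 1

```text
clock: 4.05
eef_pos: [499.1, -193.0, 39.2]
tool_rot: [3.142, -0.001, 0.145]
force: [1.1, -0.1, -0.8]
width: 85.2
```

Request:
move_arm:
  series:
    - [[0, 0, -0.04], 0]
    - [[0, 0, -0.09], 0]
    - [[0, 0, -0.1], 0]
    - [[0, 0, -0.1], 0]

```text
clock: 4.55
eef_pos: [499.3, -193.0, 139.6]
tool_rot: [3.141, -0.002, 0.145]
force: [0.4, -0.1, -0.8]
width: 85.1
```

```bash
python3 - <<'E'
from h import *
T=get_image("top");S=get_image("side");cv2.imwrite("pics/t3.png",T);cv2.imwrite("pics/s3.png",S)
E
python3 to.py 474.5 72 120 0.146
```

```text
t 4.65 pos [ 498.2 -192.6  138.1] rot [-3.141e+00  1.000e-03  1.450e-01] w 86.0 F [-0.31  0.19 -0.62]
shift m [ 0.0149 -0.2652  0.0184] turn -0.001
```

Request:
move_arm:
  series:
    - [[0.015, -0.265, 0.018], 0]
    - [[0.015, -0.265, 0.018], 0]
    - [[0.015, -0.265, 0.018], 0]
    - [[0.015, -0.265, 0.018], 0]
    - [[0.015, -0.265, 0.018], 0]

```text
clock: 5.28
eef_pos: [472.5, 76.5, 118.6]
tool_rot: [-3.139, 0.005, 0.153]
force: [0.7, -0.2, 0.7]
width: 85.5
```

```bash
python3 - <<'E'
from h import *
T=get_image("top");S=get_image("side");cv2.imwrite("pics/t4.png",T);cv2.imwrite("pics/s4.png",S)
a=T[160:260,290:450];b=S[195:355,240:400]
cv2.imwrite("pics/g4.png",np.hstack([cv2.resize(a,(480,300),interpolation=2),cv2.resize(b,(300,300),interpolation=2)]))
for i in range(4):
    s=read_state();print(s["force"].round(2),s["tau"][[1,3]].round(2))
E
python3 to.py 474.5 72 13 0.146
```

```text
[-0.6  -0.03 -0.18] [-44.34 -10.61]
[-0.6  -0.03 -0.18] [-44.34 -10.61]
[-0.6  -0.03 -0.18] [-44.34 -10.61]
[-0.6  -0.03 -0.18] [-44.34 -10.61]
t 5.38 pos [473.5  73.8 119.1] rot [-3.14   0.004  0.15 ] w 85.7 F [-0.6  -0.03 -0.18]
shift m [0.0012 0.0021 0.1061] turn 0.004
```

View pics/g4.png

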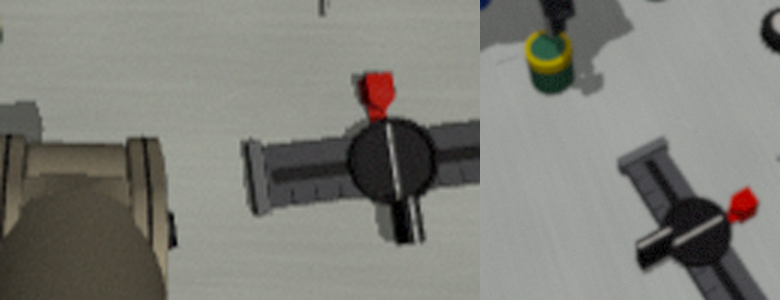

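The cradle stayed put with its line on the pointer: the left panel shows the line at (388,122) and the tip at about (386,108). The gripper is above tin 1. Grip and heft it.

Request:
move_arm:
  series:
    - [[0.001, 0.002, 0.04], 0]
    - [[0.001, 0.002, 0.08], 0]
    - [[0.001, 0.002, 0.105], 0]
    - [[0.001, 0.002, 0.105], 0]
    - [[0.001, 0.002, 0.105], 0]

```text
clock: 6.0
eef_pos: [474.8, 70.5, 14.5]
tool_rot: [-3.141, 0.004, 0.148]
force: [0.0, 0.6, -0.0]
width: 85.5
```

Request:
move_arm:
  series:
    - [[0, 0, 0], 0]
    - [[0, 0, 0], 0]
    - [[0, 0, 0], 0]
    - [[0, 0, 0], 0]
    - [[0, 0, 0], 0]
  claw: 0

```text
clock: 6.62
eef_pos: [475.6, 70.5, 15.9]
tool_rot: [-3.141, 0.001, 0.148]
force: [-0.7, -0.2, 7.8]
width: 54.4
```

Request:
move_arm:
  series:
    - [[0, 0, -0.02], 0]
    - [[0, 0, -0.04], 0]
    - [[0, 0, -0.04], 0]
    - [[0, 0, -0.04], 0]
    - [[0, 0, -0.04], 0]

```text
clock: 7.25
eef_pos: [475.2, 70.4, 55.3]
tool_rot: [-3.141, 0.003, 0.148]
force: [-0.2, -0.0, -1.2]
width: 53.9
```

Request:
move_arm:
  series:
    - [[0, 0, 0], 0]

```text
clock: 7.38
eef_pos: [474.8, 70.3, 54.7]
tool_rot: [-3.141, 0.004, 0.148]
force: [-0.3, -0.5, -1.6]
width: 53.9
```

Request:
move_arm:
  series:
    - [[0, 0, 0], 0]

```text
clock: 7.5
eef_pos: [474.5, 70.2, 54.3]
tool_rot: [-3.141, 0.004, 0.148]
force: [-0.0, 0.4, -1.3]
width: 54.3
```

Request:
move_arm:
  series:
    - [[0, 0, 0], 0]
    - [[0, 0, 0], 0]

```text
clock: 7.75
eef_pos: [474.5, 70.2, 54.2]
tool_rot: [-3.141, 0.005, 0.147]
force: [-0.3, 0.3, -2.2]
width: 54.2
```

Request:
move_arm:
  series:
    - [[0, 0, 0.015], 0]
    - [[0, 0, 0.028], 0]
    - [[0, 0, 0.037], 0]
    - [[0, 0, 0.0385], 0]
    - [[0, 0, 0.0385], 0]

```text
clock: 8.38
eef_pos: [473.5, 70.6, 15.6]
tool_rot: [-3.14, 0.006, 0.148]
force: [-2.3, 0.8, 5.8]
width: 54.4
```

Request:
move_arm:
  series:
    - [[0, 0, 0], 0]

```text
clock: 8.5
eef_pos: [473.4, 70.6, 15.6]
tool_rot: [-3.14, 0.006, 0.148]
force: [0.1, -0.8, 5.3]
width: 54.1
```

On the table. Release and go up.

Request:
move_arm:
  series:
    - [[0, 0, 0], 0]
    - [[0, 0, 0], 0]
    - [[0, 0, 0], 0]
    - [[0, 0, 0], 0]
    - [[0, 0, 0], 0]
  claw: 1

```text
clock: 9.12
eef_pos: [473.4, 70.6, 15.6]
tool_rot: [-3.14, 0.006, 0.148]
force: [-0.4, -0.4, 0.1]
width: 85.2
```

Request:
move_arm:
  series:
    - [[0, 0, -0.04], 0]
    - [[0, 0, -0.09], 0]
    - [[0, 0, -0.105], 0]
    - [[0, 0, -0.105], 0]
    - [[0, 0, -0.105], 0]

```text
clock: 9.75
eef_pos: [473.4, 70.6, 119.9]
tool_rot: [-3.14, 0.007, 0.148]
force: [0.5, -1.2, 0.5]
width: 85.0
```

```bash
python3 to.py 517 266 120 0.146
```

```text
t 9.75 pos [473.4  70.6 119.9] rot [-3.14   0.007  0.148] w 85.0 F [ 0.46 -1.16  0.46]
shift m [ 0.072  -0.1868 -0.0004] turn 0.002
```

Request:
move_arm:
  series:
    - [[0.072, -0.187, 0], 0]
    - [[0.072, -0.187, 0], 0]
    - [[0.072, -0.187, 0], 0]
    - [[0.072, -0.187, 0], 0]
    - [[0.072, -0.187, 0], 0]

```text
clock: 10.38
eef_pos: [516.1, 266.3, 118.0]
tool_rot: [-3.141, 0.01, 0.15]
force: [-0.5, -0.4, -0.3]
width: 85.3
```

```bash
python3 - <<'E'
from h import *
T=get_image("top");S=get_image("side")
a=T[100:300,120:330];b=S[60:260,200:410]
cv2.imwrite("pics/g5.png",np.hstack([cv2.resize(a,(400,381),interpolation=2),cv2.resize(b,(400,381),interpolation=2)]))
E
python3 to.py 517 266 14.5 0.146
```

```text
t 10.47 pos [516.5 263.6 118.7] rot [3.141 0.01  0.146] w 85.3 F [-0.55 -1.49  0.18]
shift m [ 0.0019 -0.0023  0.1042] turn 0.0
```

View pics/g5.png

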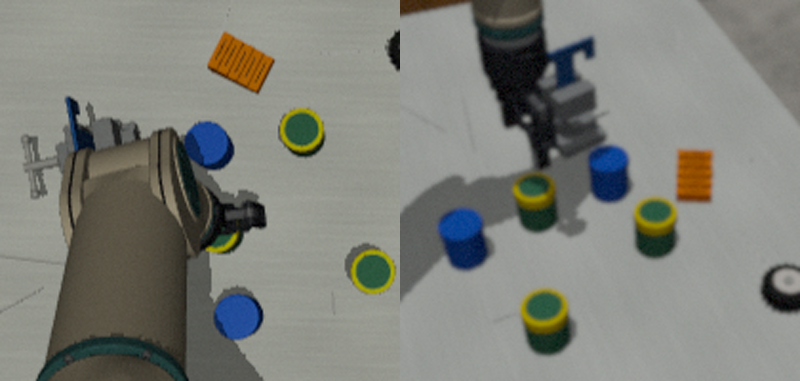

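Tin 1 stands upright at (372,270) left panel. Tin 2 is under the fingers, and the vise is clear of the fingers. Descend.

Request:
move_arm:
  series:
    - [[0.002, -0.001, 0.04], 0]
    - [[0.002, -0.001, 0.08], 0]
    - [[0.002, -0.001, 0.104], 0]
    - [[0.002, -0.001, 0.104], 0]
    - [[0.002, -0.001, 0.104], 0]

```text
clock: 11.1
eef_pos: [518.2, 263.5, 15.7]
tool_rot: [3.141, 0.009, 0.144]
force: [0.5, -0.5, -0.5]
width: 85.4
```

Request:
move_arm:
  series:
    - [[0, 0, 0], 0]
    - [[0, 0, 0], 0]
    - [[0, 0, 0], 0]
    - [[0, 0, 0], 0]
    - [[0, 0, 0], 0]
  claw: 0

```text
clock: 11.72
eef_pos: [519.2, 265.4, 17.6]
tool_rot: [-3.14, 0.005, 0.145]
force: [-2.1, 2.2, 8.2]
width: 54.2
```

Request:
move_arm:
  series:
    - [[0, 0, -0.02], 0]
    - [[0, 0, -0.04], 0]
    - [[0, 0, -0.04], 0]
    - [[0, 0, -0.04], 0]
    - [[0, 0, -0.04], 0]

```text
clock: 12.35
eef_pos: [518.6, 265.0, 56.6]
tool_rot: [-3.141, 0.007, 0.145]
force: [-0.6, 0.4, -6.0]
width: 54.2
```

Request:
move_arm:
  series:
    - [[0, 0, 0], 0]

```text
clock: 12.48
eef_pos: [518.3, 264.8, 55.9]
tool_rot: [-3.141, 0.008, 0.145]
force: [-0.3, -1.0, -6.6]
width: 54.3
```

Request:
move_arm:
  series:
    - [[0, 0, 0], 0]

```text
clock: 12.6
eef_pos: [517.9, 264.6, 55.4]
tool_rot: [-3.141, 0.009, 0.145]
force: [-0.2, 0.3, -5.1]
width: 54.3
```

Request:
move_arm:
  series:
    - [[0, 0, 0], 0]
    - [[0, 0, 0], 0]

```text
clock: 12.85
eef_pos: [517.9, 264.6, 55.3]
tool_rot: [-3.142, 0.009, 0.145]
force: [-0.9, -0.5, -5.7]
width: 54.2
```

Tin 2 pulls about 5.8 N against 1.6 N for tin 1, so it is much heavier. I'll put it down and heft tin 3.

Request:
move_arm:
  series:
    - [[0, 0, 0.015], 0]
    - [[0, 0, 0.028], 0]
    - [[0, 0, 0.0365], 0]
    - [[0, 0, 0.038], 0]
    - [[0, 0, 0.038], 0]

```text
clock: 13.48
eef_pos: [516.9, 264.2, 17.7]
tool_rot: [-3.141, 0.011, 0.145]
force: [-2.7, -0.8, 4.4]
width: 54.8
```

Request:
move_arm:
  series:
    - [[0, 0, 0], 0]

```text
clock: 13.6
eef_pos: [516.8, 264.2, 17.8]
tool_rot: [-3.141, 0.011, 0.145]
force: [-1.0, 0.9, -2.5]
width: 54.8
```

Request:
move_arm:
  series:
    - [[0, 0, 0.0005], 0]
    - [[0, 0, 0.0005], 0]
    - [[0, 0, 0.0005], 0]
    - [[0, 0, 0.0005], 0]
    - [[0, 0, 0.0005], 0]
  claw: 1

```text
clock: 14.22
eef_pos: [516.8, 264.2, 17.3]
tool_rot: [-3.141, 0.011, 0.145]
force: [0.4, -0.5, -0.6]
width: 85.2
```

Request:
move_arm:
  series:
    - [[0, 0, -0.04], 0]
    - [[0, 0, -0.09], 0]
    - [[0, 0, -0.105], 0]
    - [[0, 0, -0.105], 0]
    - [[0, 0, -0.105], 0]

```text
clock: 14.85
eef_pos: [516.9, 264.0, 120.9]
tool_rot: [3.141, 0.013, 0.145]
force: [-0.5, -0.3, -0.2]
width: 85.1
```

```bash
python3 to.py 647 165 120 0.146
```

```text
t 14.85 pos [516.9 264.  120.9] rot [3.141 0.013 0.145] w 85.1 F [-0.49 -0.26 -0.16]
shift m [ 0.1145  0.1168 -0.0005] turn -0.001
```

Request:
move_arm:
  series:
    - [[0.1145, 0.117, 0], 0]
    - [[0.1145, 0.117, 0], 0]
    - [[0.1145, 0.117, 0], 0]
    - [[0.1145, 0.117, 0], 0]
    - [[0.1145, 0.117, 0], 0]

```text
clock: 15.48
eef_pos: [645.4, 165.4, 117.6]
tool_rot: [-3.141, 0.017, 0.145]
force: [-0.0, 0.4, 0.6]
width: 85.4
```

```bash
python3 - <<'E'
from h import *
T=get_image("top");S=get_image("side")
a=T[100:300,180:390];b=S[60:260,200:410]
cv2.imwrite("pics/g6.png",np.hstack([cv2.resize(a,(400,381),interpolation=2),cv2.resize(b,(400,381),interpolation=2)]))
E
python3 to.py 647 165 15 0.146
```

```text
t 15.57 pos [645.4 166.5 118.5] rot [-3.141  0.016  0.147] w 84.9 F [-0.21  0.34 -0.33]
shift m [0.003  0.0018 0.1034] turn 0.001
```

View pics/g6.png

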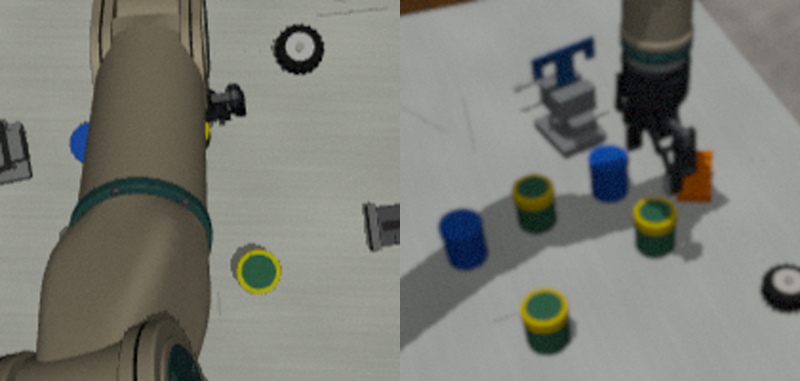

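Side view: tins 1 and 2 are upright at (545,320) and (535,202), and tin 3 is at (655,225) beneath the gripper. Grip and heft tin 3.

Request:
move_arm:
  series:
    - [[0.003, 0.001, 0.04], 0]
    - [[0.003, 0.001, 0.08], 0]
    - [[0.003, 0.001, 0.103], 0]
    - [[0.003, 0.001, 0.103], 0]
    - [[0.003, 0.001, 0.103], 0]

```text
clock: 16.2
eef_pos: [647.3, 166.7, 16.5]
tool_rot: [-3.141, 0.014, 0.148]
force: [0.3, -0.2, 0.7]
width: 85.6
```

Request:
move_arm:
  series:
    - [[0, 0, 0], 0]
    - [[0, 0, 0], 0]
    - [[0, 0, 0], 0]
    - [[0, 0, 0], 0]
    - [[0, 0, 0], 0]
  claw: 0

```text
clock: 16.82
eef_pos: [648.5, 166.7, 18.4]
tool_rot: [-3.14, 0.012, 0.148]
force: [-0.5, -0.2, 5.8]
width: 54.3
```

Request:
move_arm:
  series:
    - [[0, 0, -0.02], 0]
    - [[0, 0, -0.04], 0]
    - [[0, 0, -0.04], 0]
    - [[0, 0, -0.04], 0]
    - [[0, 0, -0.04], 0]

```text
clock: 17.45
eef_pos: [648.2, 166.7, 57.5]
tool_rot: [-3.14, 0.014, 0.148]
force: [0.1, -0.3, -2.9]
width: 54.4
```

Request:
move_arm:
  series:
    - [[0, 0, 0], 0]

```text
clock: 17.58
eef_pos: [647.8, 166.5, 56.8]
tool_rot: [-3.141, 0.015, 0.148]
force: [-0.2, 0.7, -2.2]
width: 54.2
```

Request:
move_arm:
  series:
    - [[0, 0, 0], 0]

```text
clock: 17.7
eef_pos: [647.4, 166.5, 56.3]
tool_rot: [-3.141, 0.016, 0.148]
force: [0.3, 0.6, -2.4]
width: 54.3
```

Request:
move_arm:
  series:
    - [[0, 0, 0], 0]
    - [[0, 0, 0], 0]

```text
clock: 17.95
eef_pos: [647.4, 166.4, 56.2]
tool_rot: [-3.141, 0.016, 0.148]
force: [-0.3, -0.1, -2.4]
width: 54.6
```

Tin 3 pulls about 2.4 N, so tin 2 is the heaviest. Put tin 3 down.

Request:
move_arm:
  series:
    - [[0, 0, 0.015], 0]
    - [[0, 0, 0.028], 0]
    - [[0, 0, 0.0365], 0]
    - [[0, 0, 0.0385], 0]
    - [[0, 0, 0.0385], 0]

```text
clock: 18.58
eef_pos: [646.1, 166.2, 18.4]
tool_rot: [-3.141, 0.018, 0.148]
force: [-4.2, -0.1, 7.3]
width: 54.2
```

Request:
move_arm:
  series:
    - [[0, 0, 0], 0]

```text
clock: 18.7
eef_pos: [645.8, 166.2, 18.5]
tool_rot: [-3.14, 0.018, 0.148]
force: [-0.1, -0.5, -0.3]
width: 54.6
```

Request:
move_arm:
  series:
    - [[0, 0, 0.0005], 0]
    - [[0, 0, 0.0005], 0]
    - [[0, 0, 0.0005], 0]
    - [[0, 0, 0.0005], 0]
    - [[0, 0, 0.0005], 0]
  claw: 1

```text
clock: 19.32
eef_pos: [645.9, 166.2, 18.0]
tool_rot: [-3.14, 0.018, 0.148]
force: [-0.9, 1.0, 0.3]
width: 85.2
```

Request:
move_arm:
  series:
    - [[0, 0, -0.04], 0]
    - [[0, 0, -0.09], 0]
    - [[0, 0, -0.105], 0]
    - [[0, 0, -0.105], 0]
    - [[0, 0, -0.105], 0]

```text
clock: 19.95
eef_pos: [646.5, 166.2, 121.3]
tool_rot: [-3.141, 0.021, 0.148]
force: [-0.8, 0.7, -0.8]
width: 85.5
```

```bash
python3 to.py 517 264.3 120 0.146
```

```text
t 19.95 pos [646.5 166.2 121.3] rot [-3.141  0.021  0.148] w 85.5 F [-0.85  0.7  -0.75]
shift m [-0.1135 -0.1161  0.0038] turn 0.002
```

Request:
move_arm:
  series:
    - [[-0.1135, -0.116, 0.003], 0]
    - [[-0.1135, -0.116, 0.003], 0]
    - [[-0.1135, -0.116, 0.003], 0]
    - [[-0.1135, -0.116, 0.003], 0]
    - [[-0.1135, -0.116, 0.003], 0]

```text
clock: 20.58
eef_pos: [517.2, 263.4, 119.8]
tool_rot: [3.141, 0.022, 0.148]
force: [0.8, -0.6, -0.6]
width: 85.3
```

Request:
move_arm:
  series:
    - [[0, 0, 0], 0]

```text
clock: 20.7
eef_pos: [518.3, 261.9, 119.3]
tool_rot: [3.14, 0.022, 0.145]
force: [0.5, 0.2, 0.2]
width: 85.3
```

```bash
python3 to.py 517 264.3 17 0.146
```

```text
t 20.7 pos [518.3 261.9 119.3] rot [3.14  0.022 0.145] w 85.3 F [0.46 0.24 0.17]
shift m [ 0.0013 -0.0027  0.1023] turn -0.001
```

Request:
move_arm:
  series:
    - [[0.001, -0.0027, 0.04], 0]
    - [[0.001, -0.0027, 0.08], 0]
    - [[0.001, -0.0027, 0.102], 0]
    - [[0.001, -0.0027, 0.102], 0]
    - [[0.001, -0.0027, 0.102], 0]

```text
clock: 21.32
eef_pos: [517.9, 263.8, 18.0]
tool_rot: [3.14, 0.02, 0.144]
force: [-0.4, 0.3, -0.2]
width: 85.3
```

Request:
move_arm:
  series:
    - [[0, 0, 0], 0]
    - [[0, 0, 0], 0]
    - [[0, 0, 0], 0]
    - [[0, 0, 0], 0]
    - [[0, 0, 0], 0]
  claw: 0

```text
clock: 21.95
eef_pos: [519.0, 264.8, 19.6]
tool_rot: [3.142, 0.017, 0.144]
force: [-0.7, 1.0, 6.1]
width: 54.3
```

Request:
move_arm:
  series:
    - [[0, 0, -0.04], 0]
    - [[0, 0, -0.08], 0]
    - [[0, 0, -0.12], 0]
    - [[0, 0, -0.16], 0]
    - [[0, 0, -0.16], 0]

```text
clock: 22.58
eef_pos: [523.5, 265.9, 182.3]
tool_rot: [-3.14, 0.012, 0.145]
force: [1.0, 0.2, -5.7]
width: 54.5
```

```bash
python3 to.py 550.5 -183 172 0.146
```

```text
t 22.57 pos [523.5 265.9 182.3] rot [-3.14   0.012  0.145] w 54.5 F [ 1.04  0.17 -5.69]
shift m [-0.0378  0.4481  0.0099] turn -0.001
```

Request:
move_arm:
  series:
    - [[-0.004, 0.04, 0], 0]
    - [[-0.008, 0.085, 0], 0]
    - [[-0.012, 0.135, 0], 0]
    - [[-0.016, 0.18, 0], 0]
    - [[-0.02, 0.22, 0], 0]

```text
clock: 23.2
eef_pos: [533.7, 43.4, 180.1]
tool_rot: [-3.14, 0.015, 0.144]
force: [1.0, 1.3, -6.4]
width: 53.7
```

```bash
python3 to.py 550.5 -184 175 0.146
```

```text
t 23.2 pos [533.7  43.4 180.1] rot [-3.14   0.015  0.144] w 53.7 F [ 0.97  1.31 -6.35]
shift m [-0.0159  0.2274  0.005 ] turn -0.002
```

Request:
move_arm:
  series:
    - [[-0.004, 0.05, 0], 0]
    - [[-0.008, 0.1, 0], 0]
    - [[-0.012, 0.15, 0], 0]
    - [[-0.015, 0.195, 0], 0]
    - [[-0.016, 0.227, 0], 0]

```text
clock: 23.82
eef_pos: [548.4, -185.8, 177.7]
tool_rot: [-3.139, 0.019, 0.142]
force: [1.2, -0.5, -5.4]
width: 54.3
```

Request:
move_arm:
  series:
    - [[0, 0, 0], 0]
    - [[0, 0, 0], 0]
    - [[0, 0, 0], 0]

```text
clock: 24.2
eef_pos: [548.1, -183.9, 176.8]
tool_rot: [-3.137, 0.021, 0.144]
force: [0.4, 1.0, -5.2]
width: 54.4
```

```bash
python3 - <<'E'
from h import *
T=get_image("top");S=get_image("side")
a=T[80:280,180:480];b=S[60:400,200:480]
cv2.imwrite("pics/g7.png",np.hstack([cv2.resize(a,(450,300),interpolation=2),cv2.resize(b,(350,425),interpolation=2)[:300] if 0 else cv2.resize(b,(247,300))]))
E
python3 to.py 550.5 -184 175 0.146
```

```text
t 24.3 pos [ 548.5 -184.4  177.4] rot [-3.138  0.02   0.144] w 53.7 F [-1.21  1.03 -4.91]
shift m [ 0.0021 -0.0001  0.0024] turn -0.002
```

View pics/g7.png

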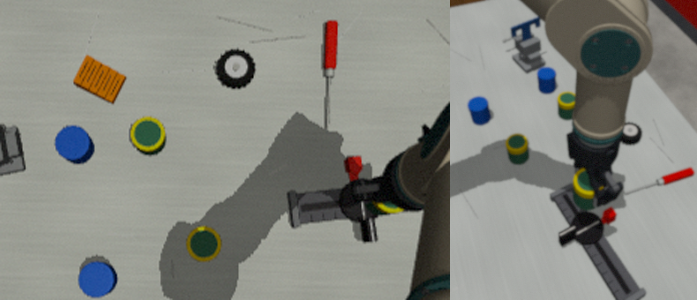

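Both lighter tins stand upright at (148,134) and (203,244) left panel. The held tin is above the cradle, the cradle is still at the pointer, and the bystanders are untouched. Handing in.

```bash
python3 -c "
from h import *
s=read_state();print(s['qd'].round(3),s['eef_pos'].round(1));print(finish_job())"
```

```text
[ 0.001 -0.006  0.008 -0.007  0.003  0.001 -0.002] [ 548.5 -184.4  177.4]
the job is handed in; nothing more can be done
None
```

I finished the job and handed it in at about 24 s of the 72 s allowed. `finish_job()` gave no verdict, so what follows rests on my own checks.

- **Cradle:** I slid it about 74 mm by its tab. After release, its white line met the pointer tip to within about 2 mm in both views.
- **Hefting:** The tin nearest the robot pulled about 1.6 N, the one nearest the vise about 5.8 N, and the far one about 2.4 N. The tin nearest the vise is the heaviest.
- **Order:** I lifted all three once and stood each down again, then picked the heaviest up again for the finish.
- **Final state:**
  - **Held tin:** the gripper reads about 54 mm wide, and the tin hangs at about 5 N. It is tilted about 0.02 rad and nearly still. Its underside is about 158 mm above the table and its axis about 2 mm from the estimated cradle centre.
  - **Everything else:** the last pictures show both lighter tins upright, with the wheel, driver, gauge and vise apparently undisturbed.

The two cameras disagreed by about 3 mm on how far the cradle had to slide (72 or 75 mm). I aimed between them and checked it afterwards by eye. In the last picture the cradle line was partly hidden by the gripper, so the clear line check is the one from just after release.

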